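# Load the drilling jig for a stool rail

### The arm

A 6-joint arm with a two-finger parallel gripper is mounted at the origin on the work surface. World frame = base frame: x ahead of the robot, y to its left, z up, the work surface at z = 0. Lengths are in m, angles in rad, forces in N, time in s.
With the tool pointing down it reaches from about 0.35 to 0.875 m from the base axis. Payload 4.2 kg.
Tool frame: the origin (TCP) lies midway between the tips of the shut fingers; the grasp point (between the pads) lies 19 mm behind it (env.pinch_z is the distance from the TCP to the grasp point, in m); z points along the fingers, x is the direction in which the jaws open and shut, and the axes are right-handed (so a half turn about z gives the same grasp; the last joint's range is limited). The gripper opens to 87 mm and grips with 3 to 60 N. Pads are 19 mm wide; open, the fingers measure 117 mm over their backs; the gripper's body (75 mm by 190 mm) begins 51 mm behind the grasp point.
Start: joints at [1.399, 0.385, 0.008, 0, -1.194, -0.259], TCP at [0.261, 0.568, 0.223] pointing down, gripper open.
Joint ranges: [-3.14, 3.14], [-1.21, 2.06], [-1.07, 1.41], [-3.16, 2.05], [-2.99, -0.16], [-3.1, 3.1]. Speed limits (rad/s): [2.79, 2.79, 3.14, 3.14, 3.14, 3.14].

### API

Orientations are given as a rotation vector (axis times angle).
In Python, from bench import get_state, optics, ticket, env gives the robot as it stands. The module is installed in compiled form; this text tells all that it offers.
- The arm moves only by the shell command python3 -m crank 'ROWS'. ROWS is JSON, a list of rows, each a list of 5 numbers: the shift along the tool's x, y, z in m, then the turn about the tool's z in degrees, then the closure, from 0 (fully open) to 1 (shut). In form: [[dx, dy, dz, yaw, gripper], ...]. A call has 1 to 20 rows; each row is the pose to reach, as a shift and turn from the pose commanded when the call began, along the tool's axes at that moment; what a row does not reach only later rows make up. A row lasts 1/10 s, in which the tool goes at most 50 mm and 8.59 degrees, less where a joint would pass 70% of its speed; a pose out of reach is approached as far as the arm can. A call with a gripper value outside its range is refused whole. The fingers move at their own pace and stop on an object; the grip force is fixed at half the most. Time passes only in rows, so rows that repeat a pose let the fingers close. It gives the time, the measured TCP pose, the force and the opening at its end, in the units of the state.
- get_state(): the state, without advancing time (a new reading comes with each control period).
- optics.snapshot(name): name is "side" or "top" or "wrist"; returns the picture (384x512x3 uint8, red, green, blue); there is no depth.
- optics.camera_params(name): a dict with "fovy" (degrees; the focal length in pixels is half the picture's height over the tangent of half this angle, whatever the lens; pixels are square), "cx", "cy" (the principal point, pixels), "camera_from_world" (4x4, takes a point from world to camera coordinates). Camera axes: x right, y up, looking along -z (the intrinsics and any distortion apply to the point x, -y, -z); pixel columns grow to the right and rows downward; lengths in m; the calibration is good to about 2 mm. A picture is of the moment at which its call begins: read the wrist's pose just before it. camera_params takes no time and is no camera call; for the wrist camera it gives the pose at the moment of the call.
- ticket.finish_job(): hands the job in, once; it reports no verdict.
The state is a dict: "clock": time; "qpos": joint angles; "qd": joint speeds; "tau": joint torques, N m; "eef_pos": TCP position; "orientation": TCP orientation; "ft_force": force on the tool from outside, world axes, zero at the start; "moment": the same for the moment, N m; "width": finger opening in m.
Only numpy, scipy, OpenCV 4.12 (cv2) and the standard library are available. Lean on these libraries where they do the work, as an engineer would, in place of code of your own. Each camera call takes 0.05 s, during which the arm holds its last target. There are 200 camera calls.

### The job

Load the drilling jig: lay the loose stool-rail blank flat in the nest of the jig base, then take the drill plate by its wooden grip, turn it so that its large hole is over the thick guide pin and its small hole over the thin one, and lower it gently over both pins, keeping it level, until it is fully home on its rests. Leave the other tools where they lie.

Things in the scene. Friction and masses are not known exactly. Their poses are not given: they have to be found in the camera images.
- jig_base: plywood jig base fixed to the bench: deck 150 (x) x 300 (y) x 18 thick. Origin: centre of its underside, on the bench. Two wooden rest blocks stand on the deck at y = +98 and -98 (each 110 in x, 36 in y, top 48 above the bench); a guide pin stands in each block, at y = +95 and -95. The base is the same either way round; only the pins tell its ends apart
- nest (a point): centre of the nest on the deck, 18 above the bench, axes as the jig base. The nest runs along y, between two end cleats and four side cleats, all 12 high, whose inner faces slope as a lead-in: it is 143 x 45 at the deck and 152 x 54 at the cleats' tops. The side cleats are 30 long, centred at y = +52 and -52, so the middle 74 of the nest's length is open at the sides for fingers
- thick_pin_tip (a point): tip of the thick steel guide pin, 20 diameter, rounded to 10 at the very tip over the last 10; it rises 36 above the rest block, tip 84 above the bench. It may stand at either end of the base
- thin_pin_tip (a point): tip of the thin steel guide pin, 12 diameter, rounded to 5 at the very tip over the last 10; same height; it stands in the other rest block, 190 from the thick pin
- drill_plate: loose plywood drill plate, 110 (x) x 250 (y) x 18 thick, about 0.45 kg, lying flat on the bench, to the left or the right of the base. Origin: centre of its underside. Two through holes on its centre line, 190 apart, and four small steel drill bushes that need no attention. Home, its underside lies on the rest blocks, 48 above the bench, and the pins stand 18 proud of its top
- plate_grip (a point): centre of the plate's upright wooden grip, 43 above the plate's underside, axes as the plate. The grip is 22 thick (x), 100 long (y), 50 high, standing on the plate's top from 18 to 68 above its underside
- plate_large_hole (a point): centre of the plate's large hole (22.5 diameter) at the underside, at y = +95 of the plate
- plate_small_hole (a point): centre of the plate's small hole (14.5 diameter) at the underside, at y = -95 of the plate
- blank: plain beech stool-rail blank, 42 (x) x 140 (y) x 28 thick, about 0.115 kg, lying flat on the bench on the other side of the base from the plate. Origin: centre of its underside. Lying in the nest, its top is 2 below the drill plate
- blank_centre (a point): centre of the blank, half-way up (14 above its underside), axes as the blank. Either way round is right
- gouge: bystander: carving gouge, 235 long, 27 high, lying just on the robot's side of the jig base; origin under its middle
- chisel: bystander: carving chisel, 245 long, 27 high, lying near the far edge; origin under its middle
- mallet: bystander: round carver's mallet standing on its head, 88 across, 240 high; origin at its foot
- try_square: bystander: try square lying flat, wooden stock 115 x 24 x 16 and steel blade 165 long; origin under the stock
- glue_bottle: bystander: white glue bottle standing, 62 across, 178 high; origin at its foot
- sanding_block: bystander: cork sanding block, 64 x 42 x 28, lying off one end of the blank (its centre about 130 from the blank's); origin under its middle
- pencil: bystander: flat carpenter's pencil, 130 x 13 x 8, lying off one end of the drill plate; origin under its middle
- dowel_jar: bystander: glass jar with steel lid, 72 across, 96 high; origin at its foot
Mind the look-alikes: they are no part of the job. There is more than one size of the blank; the job needs the smaller.

How it is judged:
By the outcome, as a careful person would: the job done as asked, in the order asked, and still so for the second after the job is handed in, with the robot touching nothing.
It also fails if it takes over 61 s, if anything falls off the work surface, if the arm or the gripper's body presses on something with over 40 N, if the wrist force passes 120 N, or if a joint passes its speed limit or range.

## Working session

There is one attempt and no reset: what is moved stays moved. The work goes in short steps, Python scripts to look and compute and a shell command to move; the robot and the scene stay as the last step left them, time stands still between calls to the robot, and variables do not carry over. Pictures are saved under pics/ and viewed, about 8 in all and at most 12, crops included, and the job is handed in when it is done.

```bash
mkdir -p pics; python3 - <<'E'
from bench import get_state, optics, env
import cv2,numpy as np
for n in ["top","side"]:
    im=optics.snapshot(n); cv2.imwrite(f"pics/{n}0.png",cv2.resize(im[:,:,::-1],(768,576)) if n=="top" else im[:,:,::-1])
    cv2.imwrite(f"{n}.png",im[:,:,::-1])
    p=optics.camera_params(n);print(n,{k:(np.round(v,4).tolist()) if not isinstance(v,str) else v for k,v in p.items()})
p=optics.camera_params("wrist");print(p)
s=get_state();print(s,env.pinch_z)
E
```

```text
top {'fovy': 51.9708, 'cx': 256.4843, 'cy': 185.7977, 'camera_from_world': [[0.0256, -0.9997, -0.0023, -0.0133], [0.9986, 0.0254, 0.0459, -0.481], [-0.0458, -0.0035, 0.9989, -1.2743], [0.0, 0.0, 0.0, 1.0]]}
side {'fovy': 45.171, 'cx': 254.1229, 'cy': 189.8086, 'camera_from_world': [[-0.9972, -0.0735, -0.0153, 0.479], [0.0358, -0.6448, 0.7635, -0.1067], [-0.066, 0.7608, 0.6456, -1.5919], [0.0, 0.0, 0.0, 1.0]]}
{'fovy': 59.44244259246719, 'cx': 251.4314955910612, 'cy': 192.10326246693467, 'camera_from_world': array([[-0.41722097, -0.90880409,  0.00133394,  0.62383832],
       [ 0.87999677, -0.40436164, -0.24919339,  0.03081886],
       [ 0.22700737, -0.10279485,  0.96845282, -0.3894803 ],
       [ 0.        ,  0.        ,  0.        ,  1.        ]])}
{'clock': 0.1, 'qpos': array([ 1.39860725e+00,  3.85495657e-01,  6.77906314e-03, -3.97941743e-04,
       -1.19399788e+00, -2.58586419e-01]), 'qd': array([ 0.00042798, -0.00489427,  0.00302448,  0.00091194,  0.00089761,
       -0.00186398]), 'tau': array([-1.78113069e-04, -3.91690278e+01,  1.87933570e+01,  4.23185974e+00,
        1.34317719e-02, -7.45284751e-05]), 'eef_pos': array([0.26076496, 0.56742442, 0.22157131]), 'orientation': array([ 1.69429058e+00, -2.64369515e+00,  1.82692530e-03]), 'ft_force': array([-0.23708127, -0.15898591, -0.02670774]), 'moment': array([-0.01879629, -0.03342438, -0.00771021]), 'width': 0.08701467015237578} 0.0187
```

View pics/top0.png

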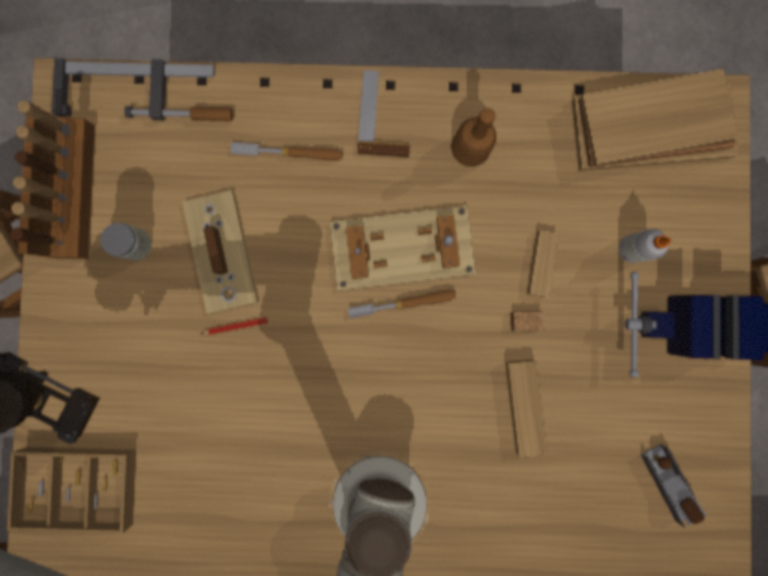

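View pics/side0.png

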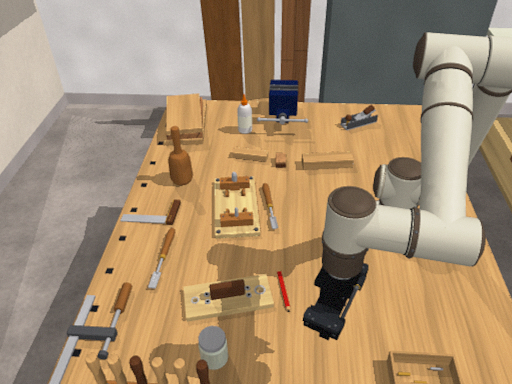

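Candidates for the blank (768-wide top view): the strip at (541,262), about 70 px ≈ 0.15 m long, and the strip at (524,408), about 95 px ≈ 0.2 m. The first fits: it is the smaller, and the sanding block at (526,321) lies about 0.13 m from its centre. The plate is on the left at (220,250) and the base is at (403,248). I'll confirm this in an enlarged crop.

```bash
cat > h.py <<'E'
import numpy as np,cv2
from bench import get_state, optics, env
from scipy.spatial.transform import Rotation as R
def ray(p,u,v,z):
    f=192/np.tan(np.radians(p['fovy'])/2);T=np.asarray(p['camera_from_world'])
    d=T[:3,:3].T@np.array([(u-p['cx'])/f,-(v-p['cy'])/f,-1]);o=-T[:3,:3].T@T[:3,3]
    return (o+d*(z-o[2])/d[2])
def proj(p,X):
    f=192/np.tan(np.radians(p['fovy'])/2);T=np.asarray(p['camera_from_world']);c=T[:3,:3]@np.asarray(X)+T[:3,3]
    return np.array([p['cx']+f*c[0]/-c[2],p['cy']-f*c[1]/-c[2]])
def goal(xyz,ax=None):
    """rows values to TCP xyz, with tool x axis along world angle ax (deg, mod 180)"""
    s=get_state();M=R.from_rotvec(s['orientation']).as_matrix()
    d=M.T@(np.array(xyz)-s['eef_pos']);yaw=0
    if ax is not None:
        t=M.T@np.array([np.cos(np.radians(ax)),np.sin(np.radians(ax)),0])
        yaw=(np.degrees(np.arctan2(t[1],t[0]))+90)%180-90
    print('shift',np.round(d,4),'yaw',round(yaw,2),'clock',s['clock'],'q6',s['qpos'][5].round(2),'tilt',M[:,2].round(4))
def snap(n,name,crop=None,sc=1):
    p=optics.camera_params(n);im=optics.snapshot(n)[:,:,::-1];cv2.imwrite(f'{name}.png',im)
    np.save(name,p,allow_pickle=True)
    if crop: im=im[crop[1]:crop[3],crop[0]:crop[2]]
    cv2.imwrite(f'pics/{name}.png',cv2.resize(im,None,fx=sc,fy=sc,interpolation=cv2.INTER_CUBIC));return p
E
python3 - <<'E'
from h import *
p=optics.camera_params('top');im=cv2.imread('top.png')
c=lambda a,b,w,h:cv2.resize(im[b:b+h,a:a+w],(w*4,h*4),interpolation=cv2.INTER_CUBIC)
A=np.hstack([c(115,115,75,110),c(215,130,105,110)[:, :400]]) if 0 else None
cv2.imwrite('pics/crops.png',np.hstack([c(115,120,60,110),c(215,120,70,110)[:,:],c(280,120,15,110)[:,:],c(330,140,50,110)]))
for n,(u,v),z in [('blank',(541,262),.028),('big',(524,408),.028),('plate',(220,250),.018),('base',(403,248),.018),('hA',(209,209),.018),('hB',(229,295),.018)]:
    print(n,ray(p,(u+.5)/1.5-.5,(v+.5)/1.5-.5,z).round(3))
goal([.4,.3,.3],0)
E
```

```text
blank [ 0.525 -0.335  0.028]
big [ 0.214 -0.303  0.028]
plate [0.535 0.358 0.018]
base [ 0.549 -0.038  0.018]
hA [0.623 0.386 0.018]
hB [0.438 0.335 0.018]
shift [ 0.185  -0.2382 -0.078 ] yaw 65.31 clock 0.1 q6 -0.26 tilt [-7.0e-04 -1.8e-03 -1.0e+00]
```

View pics/crops.png

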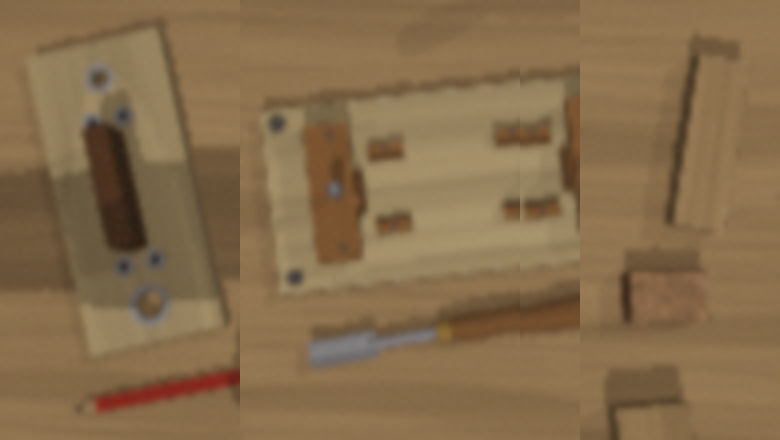

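The crop shows the plate's large hole at the near end (150,302) and its small hole at the far end (98,77). The left pin is the thin one. The upper-right strip is the 140 mm blank, next to the cork block at (665,295). I'll move to an overview between base and blank for a wrist picture.

```bash
python3 - <<'E'
from h import *
goal([.47,-.16,.33],86)
E
```

```text
shift [ 0.5737 -0.494  -0.1072] yaw -20.69 clock 0.1 q6 -0.26 tilt [-7.0e-04 -1.8e-03 -1.0e+00]
```

```bash
python3 -m crank '[[0,0,-0.05,0,0],[0,0,-0.1,0,0],[0.574,-0.494,-0.107,-20.7,0],[0.574,-0.494,-0.107,-20.7,0],[0.574,-0.494,-0.107,-20.7,0],[0.574,-0.494,-0.107,-20.7,0],[0.574,-0.494,-0.107,-20.7,0],[0.574,-0.494,-0.107,-20.7,0],[0.574,-0.494,-0.107,-20.7,0],[0.574,-0.494,-0.107,-20.7,0],[0.574,-0.494,-0.107,-20.7,0],[0.574,-0.494,-0.107,-20.7,0],[0.574,-0.494,-0.107,-20.7,0],[0.574,-0.494,-0.107,-20.7,0],[0.574,-0.494,-0.107,-20.7,0],[0.574,-0.494,-0.107,-20.7,0],[0.574,-0.494,-0.107,-20.7,0],[0.574,-0.494,-0.107,-20.7,0],[0.574,-0.494,-0.107,-20.7,0],[0.574,-0.494,-0.107,-20.7,0]]'
python3 - <<'E'
from h import *
print(get_state()['qd'].round(3), get_state()['eef_pos'])
snap('wrist','w1',(0,0,512,384),1.5)
E
```

```text
clock: 2.1
eef_pos: [0.4697, -0.1594, 0.3292]
orientation: [2.143, -2.297, -0.001]
ft_force: [-0.5, 0.1, 0.8]
width: 0.0872
[ 0.025 -0.017 -0.002  0.003  0.001  0.001] [ 0.46974548 -0.15942612  0.32919466]
```

View pics/w1.png

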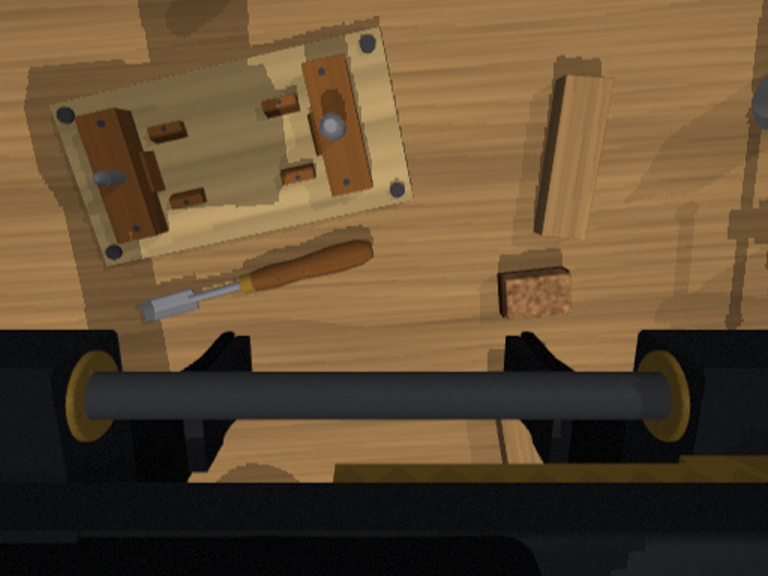

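Wrist view: the thick pin is at (333,126) on the right (−y) end and the thin pin at (108,178). The gouge is in front of the base. The small blank spans about (567,75) to (588,240) with the cork block below it. Next I turn the corners into world positions.

```bash
python3 - <<'E'
from h import *
p=np.load('w1.npy',allow_pickle=True).item()
w=lambda u,v,z:ray(p,(u+.5)/1.5-.5,(v+.5)/1.5-.5,z)[:2]
B=np.array([w(*c,.018) for c in [(50,105),(379,22),(412,198),(107,266)]])
print('deck',B.round(4),B.mean(0),[np.linalg.norm(B[i]-B[i-3]).round(4) for i in range(4)])
S=np.array([w(*c,.018) for c in [(66,115),(368,43),(397,189),(114,252)]])
print('screws',S.round(4),S.mean(0))
for a,b in [(0,1),(3,2)]:
    for Q in(B,S): d=Q[b]-Q[a];print('ang',np.degrees(np.arctan2(d[1],d[0])))
print('thick',w(333,122,.084),'thin',w(122,178,.084),w(98,178,.084))
K=np.array([w(*c,.028) for c in [(567,75),(614,78),(587,240),(546,235)]])
print('blank',K.round(4),K.mean(0),[np.linalg.norm(K[i]-K[i-3]).round(4) for i in range(4)])
for a,b in [(3,0),(2,1)]: d=K[b]-K[a];print('ang',np.degrees(np.arctan2(d[1],d[0])))
# refine: edges of the top face by mask
im=cv2.imread('w1.png');hsv=cv2.cvtColor(im,cv2.COLOR_BGR2HSV);print([im[y,385].tolist() for y in (80,110,140)], im[100,430].tolist(), im[60,385].tolist())
cv2.imwrite('pics/bl.png',cv2.resize(im[30:170,340:430],None,fx=5,fy=4.2))
E
```

```text
deck [[ 0.6022  0.1228]
 [ 0.6488 -0.1729]
 [ 0.4988 -0.1933]
 [ 0.4546  0.1018]] [ 0.55109896 -0.03539477] [np.float64(0.2993), np.float64(0.1514), np.float64(0.2984), np.float64(0.1491)]
screws [[ 0.5929  0.1105]
 [ 0.6331 -0.1623]
 [ 0.508  -0.1799]
 [ 0.4676  0.0924]] [ 0.55037509 -0.03483125]
ang -81.03479017315281
ang -81.622732231729
ang -81.47894633526845
ang -81.5708941478435
thick [ 0.56588007 -0.1316109 ] thin [0.53539664 0.03854984] [0.53669982 0.05747783]
blank [[ 0.5942 -0.3303]
 [ 0.5891 -0.3705]
 [ 0.4502 -0.3523]
 [ 0.4574 -0.3144]] [ 0.52272471 -0.34189264] [np.float64(0.0405), np.float64(0.1401), np.float64(0.0386), np.float64(0.1377)]
ang -6.632179859335092
ang -7.460294682424441
[[71, 115, 151], [71, 112, 146], [71, 115, 151]] [67, 107, 141] [73, 116, 153]
```

```bash
python3 - <<'E'
from h import *
goal([.5225,-.342,.006],83)
E
```

```text
shift [ 0.1791 -0.0651  0.3234] yaw 3.09 clock 2.15 q6 1.5 tilt [-2.e-04  3.e-04 -1.e+00]
```

```bash
python3 -m crank '[[0.179,-0.065,0.2,3.1,0],[0.179,-0.065,0.2,3.1,0],[0.179,-0.065,0.2,3.1,0],[0.179,-0.065,0.2,3.1,0],[0.179,-0.065,0.2,3.1,0],[0.179,-0.065,0.2,3.1,0],[0.179,-0.065,0.23,3.1,0],[0.179,-0.065,0.26,3.1,0],[0.179,-0.065,0.29,3.1,0],[0.179,-0.065,0.31,3.1,0],[0.179,-0.065,0.3234,3.1,0],[0.179,-0.065,0.3234,3.1,0],[0.179,-0.065,0.3234,3.1,0.5],[0.179,-0.065,0.3234,3.1,1],[0.179,-0.065,0.3234,3.1,1],[0.179,-0.065,0.3234,3.1,1],[0.179,-0.065,0.3234,3.1,1],[0.179,-0.065,0.3234,3.1,1]]'
```

```text
clock: 3.95
eef_pos: [0.5226, -0.3431, 0.0064]
orientation: [-2.08, 2.354, -0.001]
ft_force: [0.6, 0.5, 0.1]
width: 0.0466
```

```bash
python3 -m crank '[[0,0,0,0,1],[0,0,0,0,1],[0,0,0,0,1],[0,0,-0.04,0,1],[0,0,-0.08,0,1],[0,0,-0.12,0,1],[0,0,-0.12,0,1],[0,0,-0.12,0,1]]'
python3 - <<'E'
from h import *
p=snap('wrist','w2',(0,0,512,384),1.5)
print(optics.camera_params('wrist')['camera_from_world']-p['camera_from_world'])
goal([.5505,-.035,.12],8.5)
E
```

```text
clock: 4.75
eef_pos: [0.5227, -0.343, 0.1268]
orientation: [-2.079, 2.354, -0.002]
ft_force: [0.8, -0.7, -3.1]
width: 0.0415
[[-1.43251707e-04  1.87684079e-05 -8.82408909e-04  4.61976504e-04]
 [-7.95864769e-04  1.82723566e-04 -3.15987223e-03  1.42801421e-03]
 [ 3.02622465e-03 -1.27235495e-03 -8.13296065e-04 -1.39321105e-04]
 [ 0.00000000e+00  0.00000000e+00  0.00000000e+00  0.00000000e+00]]
shift [-0.3088  0.0095  0.0055] yaw 74.38 clock 4.8 q6 1.77 tilt [-0.0013  0.0012 -1.    ]
```

View pics/w2.png

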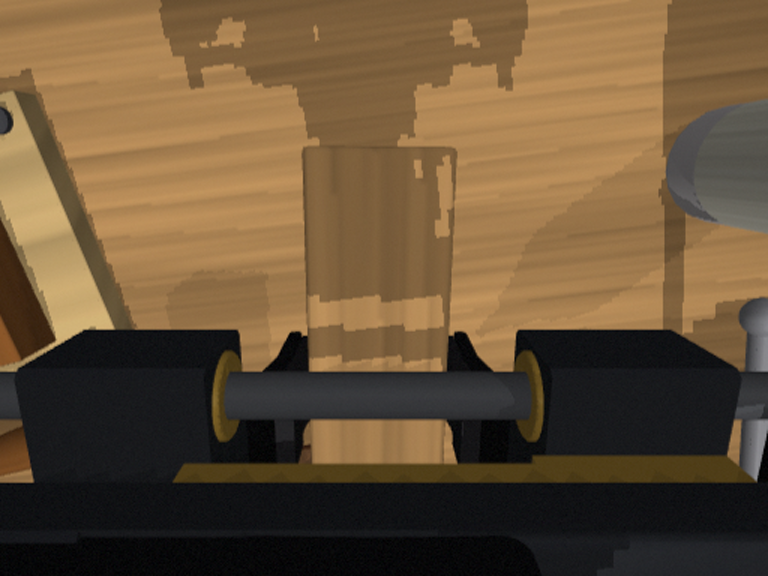

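The blank is held square between the jaws, its far end at row 147, columns 303–456. I'll work out its centre along tool y from that edge.

```bash
python3 - <<'E'
from h import *
p=optics.camera_params('wrist');s=get_state();M=R.from_rotvec(s['orientation']).as_matrix()
for u in (310,380,448):
    q=M.T@(ray(p,(u+.5)/1.5-.5,(147+.5)/1.5-.5,s['eef_pos'][2]+.0216)-s['eef_pos']);print(q.round(4))
E
```

```text
[-0.0181 -0.0699 -0.0217]
[ 0.0007 -0.0699 -0.0217]
[ 0.019  -0.07   -0.0217]
```

```bash
python3 -m crank '[[-0.309,0.0095,-0.02,74.4,1],[-0.309,0.0095,-0.02,74.4,1],[-0.309,0.0095,-0.02,74.4,1],[-0.309,0.0095,-0.02,74.4,1],[-0.309,0.0095,-0.02,74.4,1],[-0.309,0.0095,-0.02,74.4,1],[-0.309,0.0095,-0.02,74.4,1],[-0.309,0.0095,-0.02,74.4,1],[-0.309,0.0095,-0.02,74.4,1],[-0.309,0.0095,-0.02,74.4,1],[-0.309,0.0095,-0.02,74.4,1],[-0.309,0.0095,-0.02,74.4,1],[-0.309,0.0095,-0.02,74.4,1],[-0.309,0.0095,-0.02,74.4,1]]'
python3 - <<'E'
from h import *
p=snap('wrist','w3',(0,0,512,384),1.5)
goal([.5505,-.035,.026],8.5)
E
```

```text
clock: 6.2
eef_pos: [0.5512, -0.0355, 0.146]
orientation: [0.234, -3.133, 0.0]
ft_force: [-0.0, -0.1, -1.2]
width: 0.0418
shift [0.0006 0.0005 0.1201] yaw 0.03 clock 6.25 q6 -0.08 tilt [-1.e-04  0.e+00 -1.e+00]
```

View pics/w3.png

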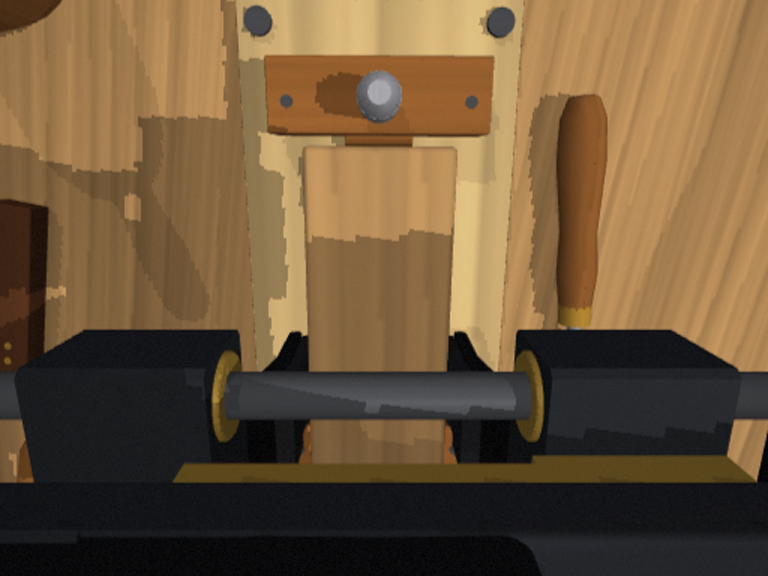

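The blank lines up with the nest. The thick pin's tip at (379,93) gives a precise check of the base pose.

```bash
python3 - <<'E'
from h import *
p=np.load('w3.npy',allow_pickle=True).item();s=get_state();M=R.from_rotvec(s['orientation']).as_matrix()
for n,u,v,z in [('tip',379,93,.084),('scrL',258,20,.018),('scrR',501,20,.018),('blkTL',265,57,.048),('blkTR',494,57,.048),('blkBL',268,133,.048),('blkBR',491,133,.048)]:
    X=ray(p,(u+.5)/1.5-.5,(v+.5)/1.5-.5,z);print(n,X.round(4),(M.T@(X-s['eef_pos'])).round(4))
E
```

```text
tip [ 0.5636 -0.1288  0.084 ] [ 0.0016 -0.0942  0.0621]
scrL [ 0.6325 -0.1625  0.018 ] [-0.0616 -0.1377  0.1281]
scrR [ 0.5069 -0.1814  0.018 ] [ 0.0655 -0.1378  0.1281]
blkTL [ 0.6203 -0.1408  0.048 ] [-0.0527 -0.1145  0.0981]
blkTR [ 0.5123 -0.1571  0.048 ] [ 0.0564 -0.1145  0.0981]
blkBL [ 0.6156 -0.1065  0.048 ] [-0.0532 -0.0798  0.0981]
blkBR [ 0.5067 -0.1229  0.048 ] [ 0.057  -0.0799  0.0981]
```

```bash
python3 -m crank '[[0.0015,0.001,0.03,0,1],[0.0015,0.001,0.06,0,1],[0.0015,0.001,0.075,0,1],[0.0015,0.001,0.085,0,1],[0.0015,0.001,0.095,0,1],[0.0015,0.001,0.102,0,1],[0.0015,0.001,0.108,0,1],[0.0015,0.001,0.113,0,1],[0.0015,0.001,0.117,0,1],[0.0015,0.001,0.12,0,1],[0.0015,0.001,0.121,0,1],[0.0015,0.001,0.121,0,1]]'
```

```text
clock: 7.45
eef_pos: [0.5496, -0.0345, 0.0251]
orientation: [-0.233, 3.133, -0.0]
ft_force: [-0.7, -0.0, -1.6]
width: 0.0418
```

```bash
python3 -m crank '[[0,0,0.001,0,1],[0,0,0.001,0,1],[0,0,0.001,0,0.4],[0,0,0.001,0,0.1],[0,0,0.001,0,0],[0,0,0.001,0,0],[0,0,0.001,0,0],[0,0,-0.02,0,0],[0,0,-0.06,0,0],[0,0,-0.11,0,0],[0,0,-0.16,0,0],[0,0,-0.21,0,0],[0,0,-0.21,0,0]]'
python3 - <<'E'
from h import *
p=snap('wrist','w4',(0,0,512,330),1.5)
u=proj(p,[.56364,-.129,.084])
goal([.53,.36,.30],105.4)
E
```

```text
clock: 8.75
eef_pos: [0.5538, -0.0344, 0.2438]
orientation: [-0.234, 3.116, -0.0]
ft_force: [0.6, 0.5, -0.3]
width: 0.0869
shift [-0.0377  0.393  -0.06  ] yaw 83.13 clock 8.8 q6 -0.08 tilt [ 0.0095  0.0016 -1.    ]
```

View pics/w4.png

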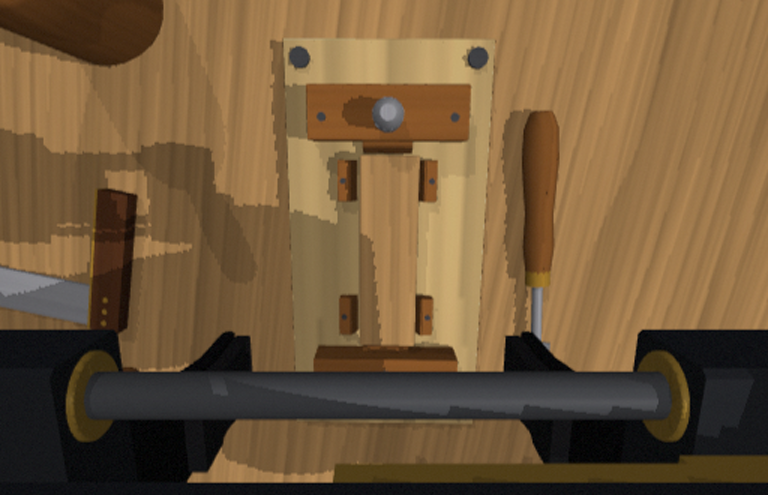

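The blank lies flat in the nest between all the cleats: (360–418, 155–345). Now I'll look at the plate.

```bash
python3 - <<'E'
from h import *
goal([.61,.378,.30],105.4)
E
python3 -m crank '[[-0.115,0.399,-0.056,83.1,0],[-0.115,0.399,-0.056,83.1,0],[-0.115,0.399,-0.056,83.1,0],[-0.115,0.399,-0.056,83.1,0],[-0.115,0.399,-0.056,83.1,0],[-0.115,0.399,-0.056,83.1,0],[-0.115,0.399,-0.056,83.1,0],[-0.115,0.399,-0.056,83.1,0],[-0.115,0.399,-0.056,83.1,0],[-0.115,0.399,-0.056,83.1,0],[-0.115,0.399,-0.056,83.1,0],[-0.115,0.399,-0.056,83.1,0],[-0.115,0.399,-0.056,83.1,0],[-0.115,0.399,-0.056,83.1,0],[-0.115,0.399,-0.056,83.1,0]]'
python3 - <<'E'
from h import *
snap('wrist','w5',(0,0,512,330),1.5)
print(get_state()['qpos'].round(2))
E
```

```text
shift [-0.1195  0.399  -0.0592] yaw 83.13 clock 8.8 q6 -0.08 tilt [ 0.0095  0.0016 -1.    ]
clock: 10.3
eef_pos: [0.6043, 0.3766, 0.2915]
orientation: [-1.903, -2.499, -0.001]
ft_force: [-0.0, -0.2, -0.8]
width: 0.0871
[ 0.78  0.51  0.38 -0.   -1.44 -2.09]
```

View pics/w5.png

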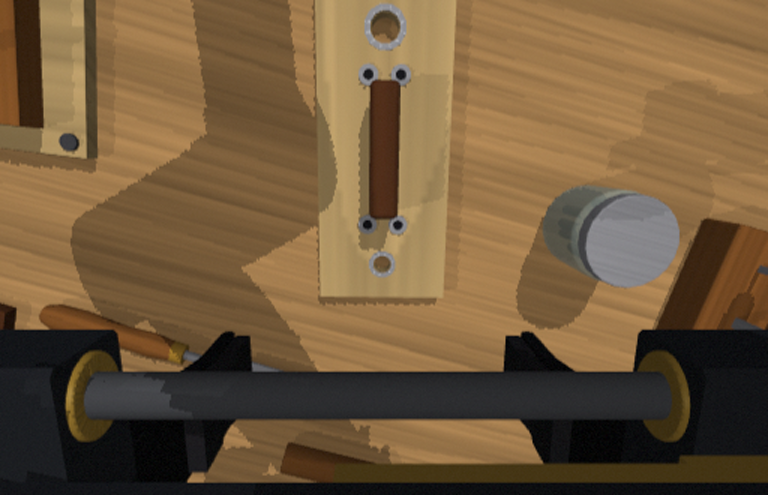

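The plate's large hole is at (385,27), the small hole at (382,264), and the grip runs from (385,81) to (383,218), with its top 68 mm up.

```bash
python3 - <<'E'
from h import *
p=np.load('w5.npy',allow_pickle=True).item();w=lambda u,v,z:ray(p,(u+.5)/1.5-.5,(v+.5)/1.5-.5,z)
L,S=w(385,27,.018),w(382,264,.018);d=(L-S);print(L,S,np.linalg.norm(d),np.degrees(np.arctan2(d[1],d[0])),'mid',(L+S)/2)
g=[w(*c,.068) for c in [(372,81),(399,81),(370,218),(398,218)]]
print(np.mean(g,0)); a=g[0]+g[1]-g[2]-g[3];print(np.degrees(np.arctan2(a[1],a[0])),np.linalg.norm(a)/2)
c=np.mean(g,0)*.5+(L+S)/4
goal([c[0],c[1],.026],np.degrees(np.arctan2(d[1],d[0]))+90)
E
```

```text
[0.44004453 0.33790332 0.018     ] [0.6239666  0.38671649 0.018     ] 0.19028940041804102 -165.1362874354902 mid [0.53200556 0.36230991 0.018     ]
[0.53209648 0.36271557 0.068     ]
-164.99771476493322 0.09754396250970851
shift [ 0.0055 -0.0735  0.2654] yaw 0.55 clock 10.35 q6 -2.09 tilt [ 3.e-04  3.e-04 -1.e+00]
```

```bash
python3 -m crank '[[0.0055,-0.0735,0.05,0.55,0],[0.0055,-0.0735,0.1,0.55,0],[0.0055,-0.0735,0.15,0.55,0],[0.0055,-0.0735,0.19,0.55,0],[0.0055,-0.0735,0.22,0.55,0],[0.0055,-0.0735,0.24,0.55,0],[0.0055,-0.0735,0.255,0.55,0],[0.0055,-0.0735,0.2655,0.55,0],[0.0055,-0.0735,0.2655,0.55,0],[0.0055,-0.0735,0.2655,0.55,0.5],[0.0055,-0.0735,0.2655,0.55,1],[0.0055,-0.0735,0.2655,0.55,1],[0.0055,-0.0735,0.2655,0.55,1],[0.0055,-0.0735,0.2655,0.55,1],[0.0055,-0.0735,0.2655,0.55,1],[0.0055,-0.0735,0.2655,0.55,1],[0.0055,-0.0735,0.2655,0.55,1],[0.0055,-0.0735,0.2655,0.55,1],[0.0055,-0.0735,0.2655,0.55,1]]'
```

```text
clock: 12.25
eef_pos: [0.5319, 0.3626, 0.0256]
orientation: [1.915, 2.49, -0.001]
ft_force: [1.2, -1.2, 0.0]
width: 0.022
```

```bash
python3 -m crank '[[0,0,-0.01,0,1],[0,0,-0.03,0,1],[0,0,-0.06,0,1],[0,0,-0.1,0,1],[0,0,-0.13,0,1],[0,0,-0.15,0,1],[0,0,-0.15,0,1],[0,0,-0.15,0,1]]'
python3 - <<'E'
from h import *
s=get_state();print(s['ft_force'],s['moment'])
goal([.5505,-.035,.172],8.5)
E
```

```text
clock: 13.05
eef_pos: [0.531, 0.3626, 0.1747]
orientation: [-1.915, -2.489, 0.002]
ft_force: [-0.8, -0.9, -5.2]
width: 0.0215
[-0.75710154 -0.87386959 -5.15827585] [ 0.07646754 -0.1050008   0.02237015]
shift [-0.3893 -0.083   0.0028] yaw -83.66 clock 13.05 q6 -2.16 tilt [-1.9e-03 -3.0e-04 -1.0e+00]
```

```bash
python3 -m crank '[[-0.015,-0.003,0,-3,1],[-0.04,-0.009,0,-8,1],[-0.07,-0.015,0,-15,1],[-0.1,-0.021,0,-22,1],[-0.13,-0.028,0,-29,1],[-0.16,-0.034,0,-36,1],[-0.19,-0.04,0,-43,1],[-0.22,-0.047,0,-50,1],[-0.25,-0.053,0,-57,1],[-0.28,-0.06,0,-64,1],[-0.31,-0.066,0,-70,1],[-0.34,-0.072,0,-75,1],[-0.365,-0.078,0,-79,1],[-0.38,-0.081,0,-82,1],[-0.388,-0.083,0.001,-83.6,1],[-0.388,-0.083,0.001,-83.6,1],[-0.388,-0.083,0.001,-83.6,1]]'
python3 - <<'E'
from h import *
snap('wrist','w6',(0,0,512,384),1.5)
s=get_state();print(s['ft_force'],s['moment'])
goal([.5505,-.035,.172],8.5)
E
```

```text
clock: 14.75
eef_pos: [0.5503, -0.0334, 0.173]
orientation: [0.23, -3.13, -0.0]
ft_force: [-0.5, -0.1, -3.2]
width: 0.0221
[ 0.48230063  0.01099703 -2.74695185] [ 0.07294536 -0.11022994  0.00547252]
shift [ 0.0004 -0.0019  0.0014] yaw -0.05 clock 14.8 q6 -0.09 tilt [-2.3e-03 -1.0e-04 -1.0e+00]
```

View pics/w6.png

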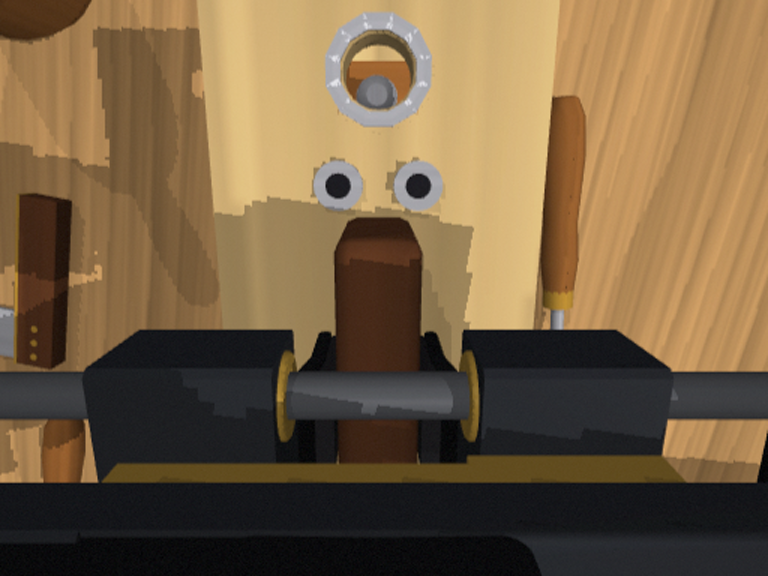

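Through the large hole, with its ring centred at (379,70), the thick pin's tip shows at (376,92). The bushes at row 186 are level, so the plate sits square in the jaws.

```bash
python3 - <<'E'
from h import *
p=np.load('w6.npy',allow_pickle=True).item();s=get_state();M=R.from_rotvec(s['orientation']).as_matrix();o=s['eef_pos']
w=lambda u,v,z:(M.T@(ray(p,(u+.5)/1.5-.5,(v+.5)/1.5-.5,z)-o)).round(4)
z=o[2]-.0256+.018
im=cv2.imread('w6.png');g=im[0:95,205:300];m=((im.max(2)-im.min(2).astype(int)<22)&(im.min(2)>110)).astype(np.uint8)[0:95,205:300]
cs=max(cv2.findContours(m,0,1)[0],key=cv2.contourArea);e=cv2.fitEllipse(cs);print(e[0][0]+205,e[0][1],e[1])
E=((e[0][0]+205+.5)*1.5-.5,(e[0][1]+.5)*1.5-.5)
print('hole',w(379,70,z),w(*E,z),'bush',w(338,186,z),w(419,186,z),'tip',w(376,91,.084), w(376,95,.08))
print(s['orientation'],2*np.degrees(np.arctan2(s['orientation'][1],s['orientation'][0])))
cv2.imwrite('pics/w6z.png',cv2.resize(im[0:100,200:305],None,fx=6,fy=6,interpolation=cv2.INTER_CUBIC))
E
```

```text
251.70537567138672 45.857078552246094 (70.29258728027344, 75.53459930419922)
hole [ 0.0018 -0.0947  0.0076] [ 0.0014 -0.095   0.0076] bush [-0.0117 -0.0591  0.0076] [ 0.015  -0.0591  0.0076] tip [ 0.0007 -0.0984  0.0894] [ 0.0007 -0.0971  0.0934]
[ 2.31144183e-01 -3.13073825e+00 -8.06693798e-05] -171.55496236838874
```

View pics/w6z.png

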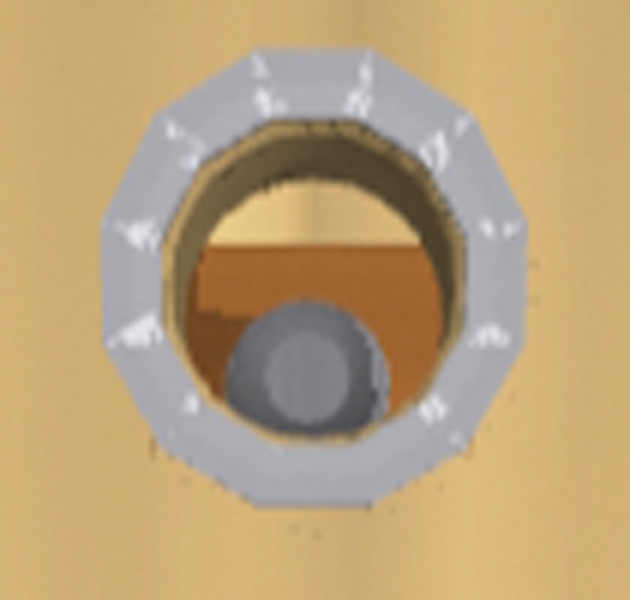

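```bash
python3 -m crank '[[-0.0007,-0.0015,0.01,0,1],[-0.0007,-0.0015,0.025,0,1],[-0.0007,-0.0015,0.04,0,1],[-0.0007,-0.0015,0.05,0,1],[-0.0007,-0.0015,0.053,0,1],[-0.0007,-0.0015,0.053,0,1],[-0.0007,-0.0015,0.053,0,1],[-0.0007,-0.0015,0.053,0,1],[-0.0007,-0.0015,0.053,0,1]]'
cat > m.py <<'E'
from h import *
import sys
p=snap('wrist',sys.argv[1],(200,0,305,100),6);s=get_state();M=R.from_rotvec(s['orientation']).as_matrix();o=s['eef_pos']
print(o,s['qd'].round(3),'yaw',2*np.degrees(np.arctan2(s['orientation'][1],s['orientation'][0])),M[:,2].round(4),s['ft_force'].round(1))
im=cv2.imread('pics/'+sys.argv[1]+'.png')
E
python3 m.py w7
```

```text
clock: 15.7
eef_pos: [0.5525, -0.0347, 0.1223]
orientation: [-0.232, 3.132, 0.0]
ft_force: [-0.0, 0.1, -3.7]
width: 0.0218
[ 0.55242849 -0.03470405  0.12218481] [-0.001  0.002 -0.002  0.001  0.     0.002] yaw 188.46945232757344 [ 1.1e-03  2.0e-04 -1.0e+00] [-0.2 -0.1 -3.3]
```

View pics/w7.png

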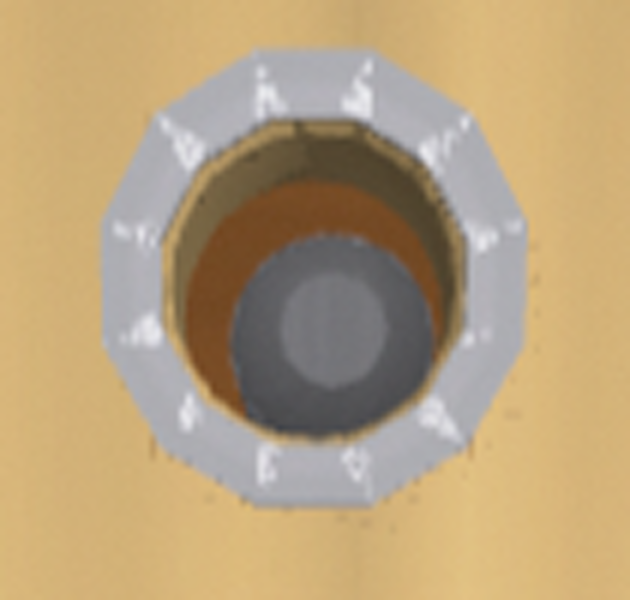

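The ring is centred at (314,278) and the pin tip at (334,330) in this crop. The arm has now settled, so I'll compute the offset.

```bash
cat > off.py <<'E'
from h import *
import sys
n=sys.argv[1];a=list(map(float,sys.argv[2:6]))
p=np.load(n+'.npy',allow_pickle=True).item();s=get_state();M=R.from_rotvec(s['orientation']).as_matrix();o=s['eef_pos']
w=lambda x,y,z:(M.T@(ray(p,200+(x+.5)/6-.5,(y+.5)/6-.5,z)-o))
h=w(a[0],a[1],o[2]-.0076);t=w(a[2],a[3],.084);print('hole',h.round(4),'tip',t.round(4),'move',(t-h).round(4))
b=M.T@(np.array([.5645-.0002,-.129-.0002,.084])-o);print('tip by base fit',b.round(4))
E
python3 off.py w7 314.5 278 334 330
```

```text
hole [ 0.001  -0.0947  0.0076] tip [ 0.0029 -0.0951  0.0382] move [ 0.0018 -0.0004  0.0306]
tip by base fit [ 0.0022 -0.0952  0.0382]
```

```bash
python3 -m crank '[[0.0018,-0.0004,0,0,1],[0.0018,-0.0004,0.003,0,1],[0.0018,-0.0004,0.006,0,1],[0.0018,-0.0004,0.009,0,1],[0.0018,-0.0004,0.011,0,1],[0.0018,-0.0004,0.013,0,1],[0.0018,-0.0004,0.015,0,1],[0.0018,-0.0004,0.015,0,1],[0.0018,-0.0004,0.015,0,1]]'; python3 m.py w8
```

```text
clock: 16.65
eef_pos: [0.5505, -0.0354, 0.1067]
orientation: [-0.232, 3.133, -0.0]
ft_force: [-0.7, 0.1, -4.3]
width: 0.022
[ 0.55054798 -0.03539022  0.10673933] [ 0.001 -0.002  0.001  0.001 -0.002  0.   ] yaw 188.47281345072284 [ 2.e-04 -0.e+00 -1.e+00] [-0.3  0.  -3.7]
```

View pics/w8.png

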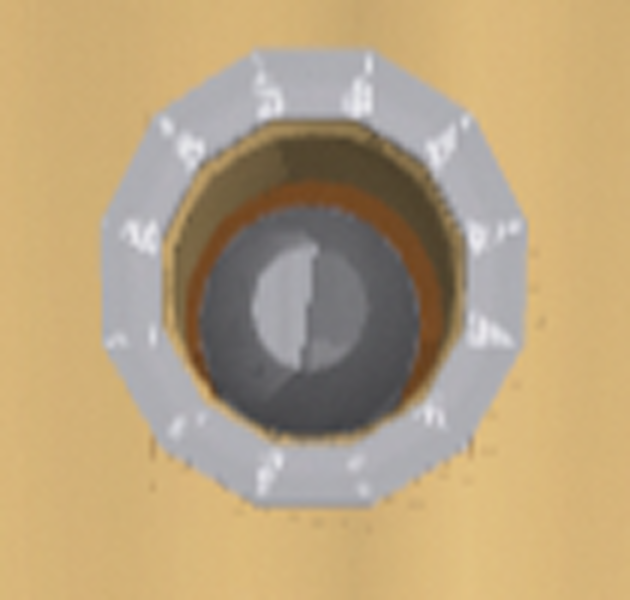

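The tip at (310,309) is nearly concentric with the ring, and there is no contact force.

```bash
python3 off.py w8 314.5 278 310 309
python3 -m crank '[[-0.0003,0,0.002,0,1],[-0.0003,0,0.004,0,1],[-0.0003,0,0.006,0,1],[-0.0003,0,0.007,0,1],[-0.0003,0,0.007,0,1]]'
```

```text
hole [ 0.0012 -0.0947  0.0076] tip [ 0.0009 -0.0947  0.0227] move [-0.0004  0.0001  0.0151]
tip by base fit [ 0.0002 -0.0948  0.0227]
clock: 17.2
eef_pos: [0.5505, -0.0354, 0.0994]
orientation: [0.232, -3.132, 0.0]
ft_force: [-0.4, 0.2, -3.1]
width: 0.0214
```

```bash
python3 -m crank '[[0,0,0.002,0,1],[0,0,0.004,0,1],[0,0,0.006,0,1],[0,0,0.008,0,1],[0,0,0.01,0,1],[0,0,0.01,0,1]]'; python3 -c "
from bench import get_state as g;s=g();print(s['ft_force'],s['moment'],s['eef_pos'],s['orientation'])"
```

```text
clock: 17.8
eef_pos: [0.5504, -0.0354, 0.0892]
orientation: [0.232, -3.132, 0.0]
ft_force: [-0.1, 0.6, -3.7]
width: 0.0218
[-0.05934857  0.57341269 -3.68465816] [ 0.04777536 -0.01429402 -0.02760496] [ 0.55044452 -0.03540593  0.08922524] [ 2.31750413e-01 -3.13219110e+00  5.73066570e-05]
```

Going down freely. 15.6 mm more to home (TCP about 0.0736).

```bash
python3 -m crank '[[0,0,0.002,0,1],[0,0,0.004,0,1],[0,0,0.006,0,1],[0,0,0.008,0,1],[0,0,0.01,0,1],[0,0,0.012,0,1],[0,0,0.0135,0,1],[0,0,0.0145,0,1],[0,0,0.0145,0,1],[0,0,0.0145,0,1]]'; python3 -c "
from bench import get_state as g;s=g();print(s['ft_force'],s['moment'],s['eef_pos'])"
```

```text
clock: 18.8
eef_pos: [0.5508, -0.0354, 0.0752]
orientation: [-0.232, 3.133, -0.0]
ft_force: [-0.3, -0.2, -4.6]
width: 0.0217
[-0.28317051 -0.18542951 -4.64568535] [ 0.09584715 -0.05951517  0.00937963] [ 0.55078575 -0.03537795  0.07520737]
```

```bash
python3 -m crank '[[0,0,0.0005,0,1],[0,0,0.001,0,1],[0,0,0.0015,0,1],[0,0,0.002,0,1],[0,0,0.0025,0,1],[0,0,0.0025,0,1]]'
```

```text
clock: 19.4
eef_pos: [0.5507, -0.0354, 0.0735]
orientation: [-0.232, 3.133, -0.0]
ft_force: [-4.2, 1.2, 4.6]
width: 0.0218
```

The force has reversed to +4.6 N at the home height. I'll release, lift clear and check.

```bash
python3 -m crank '[[0,0,0,0,0.6],[0,0,0,0,0.3],[0,0,0,0,0],[0,0,0,0,0],[0,0,0,0,0],[0,0,0,0,0],[0,0,-0.02,0,0],[0,0,-0.05,0,0],[0,0,-0.09,0,0],[0,0,-0.14,0,0],[0,0.05,-0.18,0,0],[0,0.09,-0.2,0,0],[0,0.12,-0.2,0,0],[0,0.12,-0.2,0,0],[0,0.12,-0.2,0,0],[0,0.12,-0.2,0,0]]'
python3 - <<'E'
from h import *
snap('wrist','w9');snap('side','s9')
a=cv2.imread('w9.png')[:225];b=cv2.resize(cv2.imread('s9.png')[160:250,195:300],None,fx=3,fy=3,interpolation=cv2.INTER_CUBIC)
c=np.zeros((225+270,512,3),np.uint8);c[:225]=a;c[225:,:315]=b;cv2.imwrite('pics/end.png',cv2.resize(c,None,fx=1.2,fy=1.2))
E
```

```text
clock: 21.0
eef_pos: [0.5328, 0.0827, 0.2721]
orientation: [0.231, -3.132, 0.001]
ft_force: [0.3, -0.2, 0.0]
width: 0.0867
```

The viewer's limit is reached, so the final check is numeric. I'll find the hole rings in the wrist picture; at z = 0.066 they should lie 190 mm apart, centred on the base.

```bash
python3 - <<'E'
from h import *
p=np.load('w9.npy',allow_pickle=True).item();im=cv2.imread('w9.png').astype(int)
m=((im.max(2)-im.min(2)<25)&(im.min(2)>90)).astype(np.uint8);m[222:]=0
c=np.array([.5505,-.035]);a=np.radians(8.5);B=np.array([[np.cos(a),np.sin(a)],[-np.sin(a),np.cos(a)]])
for k in cv2.findContours(m,0,1)[0]:
    if cv2.contourArea(k)<25: continue
    (u,v),ax,_=cv2.minAreaRect(k);q=B@(ray(p,u,v,.066)[:2]-c)
    print('px',round(u),round(v),'size',np.round(ax,1),'in base frame',(q*1000).round(1))
for y in(-95,95):
    X=c+B.T@np.array([0,y/1000]);print('expected ring px',proj(p,[*X,.066]).round(1),'if 10mm high',proj(p,[*X,.076]).round(1),'tip',proj(p,[*X,.084]).round(1))
# plate outline: pale plywood
h=cv2.cvtColor(im.astype(np.uint8),cv2.COLOR_BGR2HSV);
for y in (-110,-60,0):
    X=[*(c+B.T@np.array([0,y/1000])),.066];v=int(proj(p,X)[1]);r=im[v,:,:].mean(1);d=np.abs(np.diff(r));e=[i for i in np.argsort(-d)[:14]]
    print(y,'edges cols',sorted(e),'expect',[proj(p,[*(c+B.T@np.array([x,y])/1000),.066])[0].round(1) for x in(-55,55)])
# side: expected plate top corners
E
```

```text
px 251 147 size [20. 20.] in base frame [-0.7 95.4]
px 238 114 size [14. 13.] in base frame [12.6 60.2]
px 352 130 size [85. 15.] in base frame [-109.3   76.6]
px 24 99 size [54.1 27.5] in base frame [238.9  44.4]
expected ring px [250.1 -53.2] if 10mm high [250.  -58.1] tip [250.  -62.3]
expected ring px [250.3 146.7] if 10mm high [250.3 147.8] tip [250.3 148.7]
-110 edges cols [np.int64(43), np.int64(56), np.int64(75), np.int64(76), np.int64(125), np.int64(137), np.int64(138), np.int64(139), np.int64(173), np.int64(174), np.int64(193), np.int64(204), np.int64(222), np.int64(223)] expect [np.float64(308.5), np.float64(191.6)]
-60 edges cols [np.int64(14), np.int64(17), np.int64(29), np.int64(59), np.int64(164), np.int64(168), np.int64(169), np.int64(176), np.int64(271), np.int64(332), np.int64(335), np.int64(351), np.int64(355), np.int64(356)] expect [np.float64(306.3), np.float64(193.9)]
0 edges cols [np.int64(49), np.int64(52), np.int64(53), np.int64(79), np.int64(80), np.int64(166), np.int64(201), np.int64(238), np.int64(262), np.int64(263), np.int64(315), np.int64(329), np.int64(341), np.int64(362)] expect [np.float64(304.0), np.float64(196.5)]
```

The thin-pin ring is where it should be: (251,147) against an expected (250,147). The thick end is out of view, so I'll shift the camera and measure both rings, plus the plate's edge and width.

```bash
python3 -m crank '[[0,-0.03,-0.02,0,0],[0,-0.06,-0.06,0,0],[0,-0.065,-0.08,0,0],[0,-0.065,-0.08,0,0],[0,-0.065,-0.08,0,0],[0,-0.065,-0.08,0,0],[0,-0.065,-0.08,0,0]]'
python3 - <<'E'
from h import *
p=snap('wrist','w10');im=cv2.imread('w10.png').astype(int)
m=((im.max(2)-im.min(2)<28)&(im.min(2)>80)).astype(np.uint8);m[225:]=0
c=np.array([.5505,-.035]);a=np.radians(8.5);B=np.array([[np.cos(a),np.sin(a)],[-np.sin(a),np.cos(a)]])
for k in cv2.findContours(m,0,1)[0]:
    if cv2.contourArea(k)<15: continue
    (u,v),ax,_=cv2.minAreaRect(k);q=B@(ray(p,u,v,.066)[:2]-c)
    if abs(q[0])<.06 and abs(q[1])<.13: print('px',u.__round__(1),v.__round__(1),'size',np.round(ax,1),'base frame',(q*1000).round(1))
for y in(-95,95):
    X=c+B.T@np.array([0,y/1000]);print(y,'ring px',proj(p,[*X,.066]).round(1),'10mm high',proj(p,[*X,.076]).round(1),'pin dia px',proj(p,[*(X+B.T@np.array([-.01,0])),.08])[0]-proj(p,[*(X+B.T@np.array([.01,0])),.08])[0])
    u,v=proj(p,[*X,.084]).round().astype(int);print(im[max(v,0),u-14:u+15].mean(1).astype(int).tolist())
# side: compare plate-top edge by side camera
P=optics.camera_params('side')
for x,y in[(-55,-125),(55,-125),(55,125),(-55,125)]:
    X=c+B.T@np.array([x,y])/1000;print('side corner',proj(P,[*X,.066]).round(1))
s=snap('side','s10');b=cv2.imread('s10.png')
cv2.imwrite('pics/s10.png',cv2.resize(b[150:250,195:300],None,fx=5,fy=5))
h=cv2.cvtColor(b,cv2.COLOR_BGR2HSV)
mm=((h[:,:,0]>15)&(h[:,:,0]<28)&(h[:,:,2]>170)).astype(np.uint8);mm[:150]=0;mm[250:]=0;mm[:,:200]=0;mm[:,275:]=0
k=max(cv2.findContours(mm,0,2)[0],key=cv2.contourArea);print(cv2.approxPolyDP(k,3,True)[:,0].tolist())
E
```

```text
clock: 21.8
eef_pos: [0.5422, 0.0191, 0.3512]
orientation: [0.232, -3.13, 0.001]
ft_force: [-0.0, 0.5, 1.1]
width: 0.087
px 250.0 187.5 size [15. 16.] base frame [ 0.1 96. ]
px 260.3 162.8 size [ 9.9 10.6] base frame [-13.7  61.7]
px 240.4 162.7 size [11.6  9.7] base frame [13.  61.7]
px 261.0 67.5 size [13. 12.] base frame [-13.8 -59. ]
px 240.0 67.0 size [12. 12.] base frame [ 12.5 -59.6]
px 250.0 37.0 size [28. 26.] base frame [ -0.  -94.3]
-95 ring px [250.   36.4] 10mm high [250.   34.7] pin dia px 16.83769041697039
[136, 102, 105, 106, 110, 105, 84, 80, 84, 88, 100, 151, 152, 151, 152, 150, 149, 152, 151, 129, 120, 115, 112, 97, 139, 149, 145, 143, 145]
95 ring px [250.1 186.8] 10mm high [250.1 188.6] pin dia px 15.05039222184746
[95, 94, 93, 92, 91, 94, 96, 99, 100, 90, 84, 75, 88, 98, 98, 94, 83, 68, 61, 73, 96, 102, 100, 100, 100, 99, 99, 96, 95]
side corner [247.9 171. ]
side corner [218.2 172.7]
side corner [219.4 219.6]
side corner [252.8 217.5]
[[200, 150], [200, 206], [207, 203], [207, 185], [218, 177], [222, 191], [233, 171], [239, 176], [239, 190], [253, 217], [253, 224], [243, 227], [274, 231], [267, 230], [266, 210], [258, 191], [263, 182], [268, 184], [274, 216], [274, 167], [270, 166], [274, 150]]
```

Both rings sit on their expected pixels with the pins inside. They are 150.5 px apart against 150.4 expected at home height (153.9 if 10 mm high), and the side-view corner matches too. Handing in.

```bash
python3 -c "
from bench import ticket;print(ticket.finish_job())"
```

```text
the job is handed in; nothing more can be done
None
```

The jig is loaded and the job is handed in, at about 22 s of the 61 s allowed. I laid the smaller blank flat in the nest. Then I took the drill plate by its grip and turned it about 84° so its large hole was over the thick pin, at the right-hand (−y) end. I lowered it until the wrist force reversed by about 8 N at the home height, then let go and lifted clear.

**Last checks:**
- **Plate:** both hole rings are within about 1 px of where they should be at home height. They are 150.5 px apart against 150.4 expected, and would be 153.9 if the plate sat 10 mm high. One corner of the plate also matched its expected place in the side view.
- **Blank:** the wrist picture taken after I released it showed it lying flat between the cleats.
- **Not seen:** I had used all 12 views, so the two closing pictures would not open and the final check was by numbers only. I made no final check on the other tools, but no move touched them as far as the forces showed.

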